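# Fit the return spring to the sample press

### The job

Fit the tall coil spring, square end down, over the upright guide rod of the sample press until it is fully home on the plate; whenever its end snags on one of the rod's square collars, press only lightly and twist it a little until it slips past, never forcing it with more than about 15 N. Then set the aluminium carrier ring over the rod so that it sits level on top of the spring, let go, and leave the other things on the bench where they are.

Things in the scene. Friction and masses are not known exactly. Their poses are not given: they have to be found in the camera images.
- press: The sample press, fixed to the bench: a square aluminium plate 110 x 110 x 20 mm with an upright steel guide rod, 18 mm thick, at its centre. Origin at the centre of the plate's underside, z up. Two square collars sit on the rod; they are fixed at unmeasured angles and do not turn.
- rod_foot (a point): The point on the rod's axis on the plate's top face, 20 mm over the bench, where the spring's square end must finally rest. z up.
- rod_tip (a point): The tip of the guide rod, on its axis, 114 mm over the bench; z up. The rod is 18 mm in diameter up to 92 mm over the bench, from there it tapers as a cone to 8 mm at the tip.
- spring: The tall steel compression spring, 66 mm long, about 0.1 kg, standing loose on the bench, square end down. Origin: centre of its lower end when unloaded, z up its axis, x and y parallel to the sides of the square end. Between square end and head are open round coils, 35.5 mm outside. They yield up to 22 mm at about 0.4 N per mm (8.8 N when fully compressed).
- spring_head (a point): The centre of the spring's close-wound head, on its axis, 53 mm above its unloaded lower end: where it is grasped. The head is round, 43 mm outside, 30 mm inside, 26 mm high, the widest part of the spring. Axes as spring.
- spring_end (a point): The centre of the underside of the spring's square end coil (29 mm outside, square hole 20.5 mm, 6 mm high). It nears the head as the spring is compressed and turns with the head, with a springy give (0.5 N m per rad). It passes a collar only when turned within about 8 degrees of it (fits every quarter turn) and centred within about 1 mm.
- carrier: The carrier ring, origin at the centre of its underside, z up. See carrier_mid.
- carrier_mid (a point): The centre, half-way up, of the aluminium carrier ring: a thick plain ring 58 mm outside, 28 mm bore, 30 mm high, about 0.12 kg, standing loose on the bench with its bore upright. On the spring its underside rests on the spring's head, about 62 mm over the plate.
- short_spring: A short thick dark spring, 33 mm wide and 32 mm high, standing on the bench: not needed, leave alone. Origin at the centre of its underside.
- sample_cup: An open white plastic sample cup, 52 mm wide, 50 mm high: leave alone. Origin at the centre of its underside.
- driver: A screwdriver lying on the bench: leave alone.
- spanner: A spanner lying on the bench: leave alone.
- reagent: An amber jar, 60 mm wide, 120 mm high, standing on the bench: leave alone. Origin at the centre of its underside.
- upper_collar (a point): Centre of the upper collar's top, on the rod's axis, 92 mm over the bench. The collar is 18 x 18 mm and 8 mm high, so that only its four corners stand out from the rod. It is turned about the rod by an unknown angle, up to an eighth of a turn either way from the plate's sides; this frame has the plate's axes, not the collar's.
- lower_collar (a point): Centre of the lower collar's top, on the rod's axis, 44 mm over the bench. Same size as the upper collar, but turned 22 to 68 degrees further round, so that a spring end that fits over the upper one always snags on the lower one until it is twisted, either way. This frame has the plate's axes, not the collar's.
Not all that is in view belongs to the job. Of the things like the press, leave any that is orange; of the rest the smaller one is meant.

How it is judged:
By the outcome, as a careful person would: the job done as asked, in the order asked, and still so for the second after the job is handed in, with the robot touching nothing.
It also fails if it takes over 72 s, if anything falls off the work surface, if the arm or the gripper's body presses on something with over 40 N, if the wrist force passes 120 N, or if a joint passes its speed limit or range.

### The arm

A 7-joint arm with a two-finger parallel gripper is mounted at the origin on the work surface. World frame = base frame: x ahead of the robot, y to its left, z up, the work surface at z = 0. Lengths are in mm, angles in rad, forces in N, time in s.
With the tool pointing down it reaches from about 400 to 875 mm from the base axis. Payload 4.4 kg.
Tool frame: the origin (TCP) lies at the very end of the fingers, on their centre line; the grasp point (between the pads) lies 19 mm behind it (ctrl.grasp_offset is the distance from the TCP to the grasp point, in mm); z points along the fingers, y is the line along which they close (so a half turn about z gives the same grasp; the last joint's range is limited). The gripper opens to 85 mm and grips with 20 to 120 N. Pads are 22 mm wide; open, the fingers measure 114 mm over their backs; the gripper's body (76 mm by 85 mm) begins 54 mm behind the grasp point. The pads swing forward as they close: fully open they stand 13 mm farther back than shut.
Start: joints at [-1.322, 0.628, 0.038, 1.517, -0.027, 0.996, -0.02], TCP at [201.233, 618.08, 231.313] pointing down, gripper open.
Joint ranges: [-3.06, 3.06], [-0.37, 2.12], [-1.25, 1.32], [0.18, 2.47], [-1.1, 4.24], [0.23, 1.98], [-2.94, 2.94]. Speed limits (rad/s): [2.57, 2.57, 3.14, 3.14, 3.14, 3.14, 3.14].

### API

Orientations are given as [roll, pitch, yaw] about the fixed x, y, z axes, in that order (R = Rz(yaw) Ry(pitch) Rx(roll)).
In Python, from cell import status, cams, ctrl gives the robot as it stands.
- The arm moves only by the tool move_arm, never from a script. Its argument "plan" is a list of rows, each a list of 3 entries, a list of its own where there are three numbers: the shift along the world's x, y, z in mm, then the turn, a rotation vector about the world's x, y, z in degrees, then the opening, from 0 (shut) to 1 (fully open). In form: [[[x, y, z], [wx, wy, wz], gripper], ...]. A call has 1 to 10 rows; each row shifts and turns the commanded pose from where the row before left it; what a row does not reach is not made up. A row lasts 1/8 s, in which the tool goes at most 62.5 mm and 10.7 degrees, less where a joint would pass 70% of its speed; a pose out of reach is approached as far as the arm can. A call with a gripper value outside its range is refused whole. The fingers move at their own pace and stop on an object; the grip force is fixed at half the most. Time passes only in rows, so rows that do not move let the fingers close. It gives the time, the measured TCP pose, the force, the opening and the grip force at its end, in the units of the state.
- status.read_state(): the state, without advancing time (a new reading comes with each control period).
- cams.get_image(name): name is "scene" or "top"; returns the picture (384x512x3 uint8, blue, green, red); there is no depth.
- cams.camera_params(name): a dict with "K" (3x3 intrinsics, pixels), "pose" (4x4, takes a point from camera to world coordinates). Camera axes: x right, y down, z forward; pixel columns grow to the right and rows downward; lengths in mm; the calibration is good to about 2 mm. A picture is of the moment at which its call begins. camera_params takes no time and is no camera call.
- ctrl.finish_job(): hands the job in; it is judged then, once.
The state is a dict: "clock": time; "qpos": joint angles; "qd": joint speeds; "tau": joint torques, N m; "eef_pos": TCP position; "tool_rot": TCP orientation; "force": force on the tool from outside, world axes, zero at the start; "torque": the same for the moment, N m; "width": finger opening in mm; "gripper_force": force on a finger pad.
Only numpy, scipy, OpenCV 4.12 (cv2) and the standard library are available. Lean on these libraries where they do the work, as an engineer would, in place of code of your own. Each camera call takes 0.05 s, during which the arm holds its last target. There are 200 camera calls.

## Working session

There is one attempt and no reset: what is moved stays moved. The work goes in short steps, Python scripts to look and compute and a tool call to move; the robot and the scene stay as the last step left them, time stands still between calls to the robot, and variables do not carry over. Pictures are saved under pics/ and viewed, at most 12 in all, crops included, and the job is handed in when it is done.

Besides the shell and the picture viewer there is one more tool, called in YAML: its name, and indented under it one key for each argument. move_arm: Moves the arm, as the interface text tells. Its arguments: {"type":"object","properties":{"plan":{"type":"array","items":{"type":"array"}}},"required":["plan"]}

```bash
mkdir -p pics; cat > h.py <<'E'
import numpy as np, cv2
from cell import status, cams, ctrl
def ray(n,u,v):
    p=cams.camera_params(n);K=np.array(p["K"]);T=np.array(p["pose"])
    d=T[:3,:3]@np.linalg.solve(K,[u,v,1.]);return T[:3,3],d
def onz(n,u,v,z):
    o,d=ray(n,u,v);return (o+d*(z-o[2])/d[2]).round(1)
def proj(n,P):
    p=cams.camera_params(n);K=np.array(p["K"]);T=np.array(p["pose"])
    c=T[:3,:3].T@(np.array(P,float)-T[:3,3]);q=K@c;return (q[:2]/q[2]).round(1)
E
python3 - <<'E'
from h import *
for n in("scene","top"):
    im=cams.get_image(n);cv2.imwrite(f"pics/{n}0.png",im)
    p=cams.camera_params(n);print(n,np.array(p["K"]).round(0).tolist(),np.array(p["pose"]).round(2).tolist())
a=cv2.imread("pics/scene0.png");b=cv2.imread("pics/top0.png")
cv2.imwrite("pics/both0.png",np.vstack([a,b])[:, :] if 0 else cv2.resize(np.hstack([a,b]),(800,300)))
s=status.read_state();print(s)
E
```

```text
scene [[457.0, 0.0, 259.0], [0.0, 457.0, 186.0], [0.0, 0.0, 1.0]] [[-0.36, 0.69, -0.63, 1270.88], [0.93, 0.25, -0.25, 393.59], [-0.02, -0.68, -0.73, 962.74], [0.0, 0.0, 0.0, 1.0]]
top [[401.0, 0.0, 261.0], [0.0, 401.0, 194.0], [0.0, 0.0, 1.0]] [[-0.02, -0.99, 0.16, 350.53], [-1.0, 0.02, -0.02, 95.8], [0.01, -0.16, -0.99, 1241.01], [0.0, 0.0, 0.0, 1.0]]
{'clock': 0.1, 'qpos': array([-1.32179578,  0.62923858,  0.03843141,  1.51827754, -0.02698541,
        0.99631382, -0.02003014]), 'qd': array([ 0.00128181, -0.00360421,  0.0014946 , -0.00207578, -0.00035005,
        0.00163876, -0.00086494]), 'tau': array([ 3.34883443e-03, -5.64532042e+01,  1.23055000e+00, -1.93970132e+01,
        1.13032601e-02,  5.42164416e-03,  1.63514915e-05]), 'eef_pos': array([201.049044  , 617.52718524, 230.48752254]), 'tool_rot': array([-3.13987307e+00,  2.13467816e-05,  2.82678051e+00]), 'force': array([-1.06385796, -0.26533876,  0.48621816]), 'torque': array([-0.03369362, -0.01237227, -0.0187006 ]), 'gripper_force': 0.0, 'width': 85.75985605205939}
```

View pics/scene0.png

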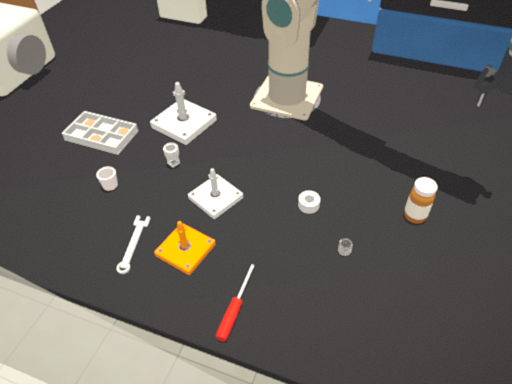

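View pics/top0.png

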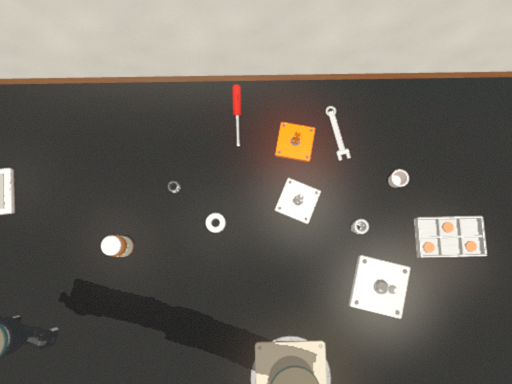

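Candidates for the press are:
- large white: scene (183,120), top (381,288)
- small white: scene (215,195), top (298,200)
- orange: scene (185,248), top (295,142)

Orange is excluded, and the small white one is the smaller of the rest, so it is the one meant. The tall spring is at scene (172,154), top (361,227), and the carrier is at scene (309,202), top (215,223). The thing at (345,247) is the short spring and the thing at (108,179) is the cup. I'll confirm with one enlarged crop.

```bash
python3 - <<'E'
from h import *
a=cv2.imread("pics/scene0.png");b=cv2.imread("pics/top0.png")
A=cv2.resize(a[130:230,150:250],(400,400),interpolation=cv2.INTER_CUBIC)
B=cv2.resize(b[160:260,280:380],(400,400),interpolation=cv2.INTER_CUBIC)
cv2.imwrite("pics/crop1.png",np.hstack([A,B]))
# blobs in top and scene
for n,im in(("scene",a),("top",b)):
    g=cv2.cvtColor(im,cv2.COLOR_BGR2GRAY)
    m=(g>70).astype(np.uint8)
    k,l,s,c=cv2.connectedComponentsWithStats(m)
    for i in range(1,k):
        if 40<s[i,4]<3000: print(n,s[i].tolist(),c[i].round(1),onz(n,*c[i],20)[:2])
    # press plate corners
    for i in range(1,k):
        if 500<s[i,4]<3000:
            cn=cv2.findContours((l==i).astype(np.uint8),0,2)[0][0]
            r=cv2.minAreaRect(cn);print(" rect",[x for x in r],[onz(n,*p,20)[:2].tolist() for p in cv2.boxPoints(r)])
E
```

```text
scene [156, 0, 52, 24, 1048] [182.7  10.1] [-425.5 -628.6]
scene [430, 0, 39, 11, 299] [449.2   4.7] [-855.2  467.9]
scene [327, 34, 19, 12, 52] [335.6  40.5] [-392.2   72.5]
scene [96, 70, 32, 13, 72] [114.9  77.1] [ 125.4 -622.3]
scene [90, 82, 12, 15, 42] [96.3 88.2] [ 207.6 -646.5]
scene [476, 93, 9, 15, 65] [480.1  99.8] [-173.4  628.5]
scene [84, 98, 18, 11, 48] [ 92.6 102.6] [ 283.6 -609. ]
scene [485, 145, 18, 12, 48] [492.8 150.6] [ 78.5 676.1]
scene [485, 189, 18, 23, 94] [493.5 202.1] [293.7 684.2]
scene [487, 212, 14, 16, 67] [493.3 219.6] [357.9 685.6]
scene [13, 228, 20, 18, 81] [ 23.2 236.1] [ 828.4 -443.2]
scene [345, 358, 14, 12, 46] [352. 365.] [860.4 426.4]
 rect [(181.5, 11.5), (23.0, 51.0), 90.0] [[-474.0, -790.9], [-549.8, -568.5], [-354.2, -476.3], [-283.0, -682.5]]
top [0, 167, 16, 49, 721] [  7. 191.] [567.8 851.7]
top [388, 168, 22, 21, 350] [398.5 178.3] [ 584.1 -354.8]
top [167, 180, 15, 14, 122] [173.8 186.7] [571.3 343. ]
top [100, 220, 42, 41, 856] [117.8 243.1] [402.1 509.1]
top [0, 324, 11, 32, 235] [  3.8 338.2] [135.4 828.2]
top [27, 337, 19, 9, 99] [ 35.8 341.1] [125.3 735.7]
 rect [(7.499999046325684, 190.99998474121094), (14.999998092651367, 47.99999237060547), 0.0] [[494.4, 867.1], [643.5, 878.8], [642.6, 832.9], [493.4, 822.1]]
 rect [(116.83882904052734, 240.80470275878906), (38.22361755371094, 39.72733688354492), 67.16634368896484] [[440.4, 590.5], [485.0, 481.8], [377.8, 434.3], [334.6, 542.0]]
```

View pics/crop1.png

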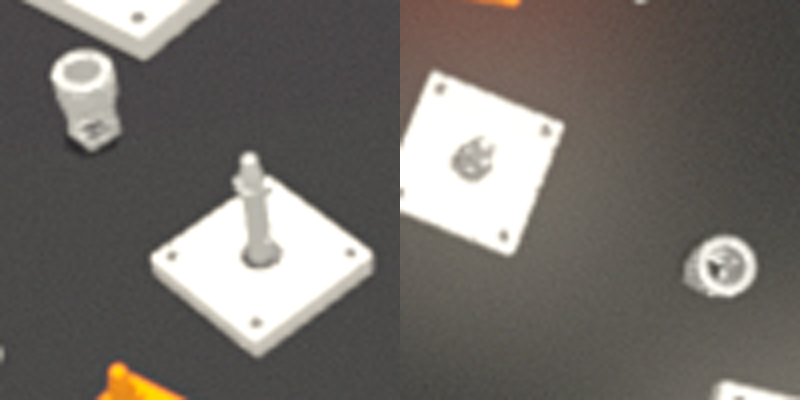

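The crops confirm the choice. In the scene, the small white press has its rod tip at (212.3,169.2) and its foot near (215,194). The tall spring has its round head at (171,148) with the square end below, a corner facing the camera; in the top view its head is at (361,226.5). Next I'll get the numbers.

```bash
cat >> h.py <<'E'
def tri(uS,uT):
    o1,d1=ray("scene",*uS);o2,d2=ray("top",*uT)
    s=np.linalg.lstsq(np.c_[d1,-d2],o2-o1,rcond=None)[0]
    p,q=o1+d1*s[0],o2+d2*s[1];return ((p+q)/2).round(1),np.linalg.norm(p-q).round(1)
def blob(im,u0,v0,u1,v1,t):
    g=cv2.cvtColor(im,cv2.COLOR_BGR2GRAY)[v0:v1,u0:u1]
    m=(g>t).astype(np.uint8);k,l,s,c=cv2.connectedComponentsWithStats(m)
    i=1+np.argmax(s[1:,4]);cn=cv2.findContours((l==i).astype(np.uint8),0,2)[0]
    cn=max(cn,key=cv2.contourArea)+np.array([u0,v0]);return cn
E
python3 - <<'E'
from h import *
a=cv2.imread("pics/scene0.png");b=cv2.imread("pics/top0.png")
cn=blob(b,268,172,328,230,150)
r=cv2.minAreaRect(cn);P=[onz("top",*p,20)[:2] for p in cv2.boxPoints(r)]
print("plate top",r,np.mean(P,0),[np.linalg.norm(P[i]-P[i-1]).round(1) for i in range(4)],P)
cn=blob(a,182,170,250,225,150)
hull=cv2.approxPolyDP(cv2.convexHull(cn),3,True)[:,0];print("scene hull",hull.tolist(),[onz("scene",*p,20)[:2].tolist() for p in hull])
print("tip by scene z114",onz("scene",212.3,169.5,114), "proj tip top",proj("top",onz("scene",212.3,169.5,114)))
for n,im,box in(("scene",a,(158,138,186,172)),("top",b,(345,210,378,240))):
    for t in(110,150):
        cn=blob(im,*box,t);print(n,"spring",t,cv2.boundingRect(cn),cv2.minEnclosingCircle(cn))
for p in((361.2,226.5),):
    print("head top z66",onz("top",*p,66), "scene",onz("scene",171.2,148,66),tri((171.2,148),p))
for n,im,box in(("scene",a,(292,185,328,220)),("top",b,(200,208,232,240))):
    cn=blob(im,*box,120);print(n,"carrier",cv2.boundingRect(cn),cv2.fitEllipse(cn))
    x,y=cv2.minEnclosingCircle(cn)[0];print(onz(n,x,y,30))
E
```

```text
plate top ((297.5517883300781, 200.374267578125), (36.87833786010742, 36.2800178527832), 22.380136489868164) [521.4   -37.275] [np.float64(112.5), np.float64(113.5), np.float64(113.9), np.float64(113.1)] [array([492.3,  37.4]), array([596.2,  -8.4]), array([ 550. , -112.5]), array([447.1, -65.6])]
scene hull [[210, 170], [242, 192], [239, 200], [214, 218], [188, 197]] [[443.7, -90.2], [492.1, 30.8], [522.4, 34.3], [603.9, -3.8], [560.6, -102.8]]
tip by scene z114 [522.4 -37.  114. ] proj tip top [300.9 195.3]
scene spring 110 (162, 142, 18, 26) ((171.0, 154.39999389648438), 12.75783634185791)
scene spring 150 (163, 142, 17, 25) ((171.5, 154.0), 12.093486785888672)
top spring 110 (351, 218, 19, 17) ((359.73468017578125, 226.80612182617188), 9.300418853759766)
top spring 150 (352, 219, 17, 15) ((359.9210510253906, 226.7894744873047), 8.547063827514648)
head top z66 [ 433.4 -216.6   66. ] scene [ 440.  -212.1   66. ] (array([ 433.5, -217.8,   58.9]), np.float64(1.6))
scene carrier (298, 190, 23, 24) ((308.578857421875, 201.20291137695312), (23.12298011779785, 23.667667388916016), 0.2858388423919678)
[469.8 216.9  30. ]
top carrier (205, 213, 21, 20) ((215.06777954101562, 222.3209686279297), (19.886995315551758, 20.00739860534668), 126.52122497558594)
[457.4 215.7  30. ]
```

move_arm:
  plan:
    - [[33.6,-50.4,0],[0,0,-5],1]
    - [[33.6,-50.4,0],[0,0,-5],1]
    - [[33.6,-50.4,0],[0,0,-5],1]
    - [[33.6,-50.4,0],[0,0,-5],1]
    - [[33.6,-50.4,0],[0,0,-5],1]
    - [[33.6,-50.4,0],[0,0,-5],1]
    - [[33.6,-50.4,0],[0,0,-5],1]
    - [[33.6,-50.4,0],[0,0,-5],1]
    - [[-5,-61,0],[0,0,-5],1]
    - [[-5,-61,0],[0,0,-5],1]

```text
clock: 1.35
eef_pos: [459.9, 90.8, 231.0]
tool_rot: [-3.141, 0.0, 1.951]
force: [0.1, -0.1, -0.1]
width: 85.1
gripper_force: 0.0
```

move_arm:
  plan:
    - [[-5,-61,0],[0,0,-5],1]
    - [[-5,-61,0],[0,0,-5],1]
    - [[-5,-61,0],[0,0,-5],1]
    - [[-5,-61,-20],[0,0,-5],1]
    - [[-5,-61,-50],[0,0,-2],1]
    - [[0,0,0],[0,0,0],1]
    - [[0,0,0],[0,0,0],1]

```text
clock: 2.22
eef_pos: [436.0, -197.1, 172.1]
tool_rot: [-3.141, -0.001, 1.57]
force: [0.5, 1.1, -0.1]
width: 85.2
gripper_force: 0.0
```

move_arm:
  plan:
    - [[-1,-20,-20],[0,0,0],1]
    - [[0,0,-45],[0,0,0],1]
    - [[0,0,-45],[0,0,0],1]
    - [[0,0,-20],[0,0,0],1]
    - [[0,0,-8],[0,0,0],1]
    - [[0,0,0],[0,0,0],1]

```text
clock: 2.98
eef_pos: [436.0, -216.7, 34.9]
tool_rot: [3.141, -0.0, 1.572]
force: [0.0, 0.2, -0.1]
width: 85.6
gripper_force: 0.0
```

```bash
python3 - <<'E'
from h import *
print(ctrl.grasp_offset)
a=cams.get_image("scene");b=cams.get_image("top")
s=proj("scene",(435,-216,50)).astype(int);t=proj("top",(435,-216,50)).astype(int)
f=lambda im,c:cv2.resize(im[c[1]-40:c[1]+40,c[0]-40:c[0]+40],(400,400),interpolation=cv2.INTER_CUBIC)
print(s,t);cv2.imwrite("pics/g1.png",np.hstack([f(a,s),f(b,t)]))
E
```

```text
18.700000000000003
[171 150] [359 226]
```

View pics/g1.png

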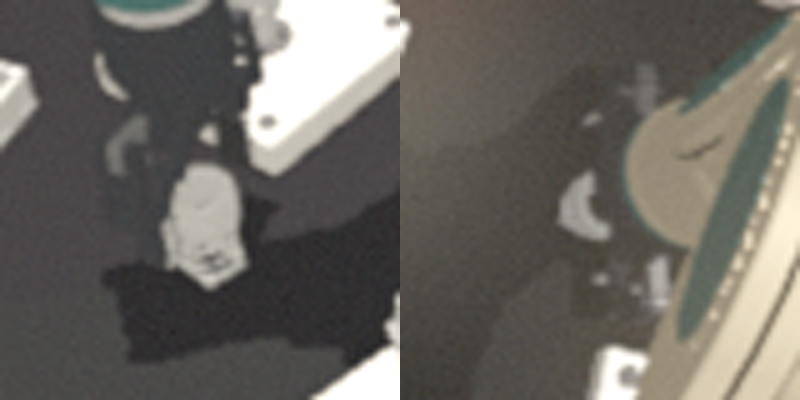

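The tall spring stands between the open fingers, with its base corner at scene (172.6,167.6), so I'm closing.

move_arm:
  plan:
    - [[0,0,0],[0,0,0],0]
    - [[0,0,0],[0,0,0],0]
    - [[0,0,0],[0,0,0],0]
    - [[0,0,0],[0,0,0],0]
    - [[0,0,0],[0,0,0],0]
    - [[0,0,0],[0,0,0],0]

```text
clock: 3.82
eef_pos: [435.4, -217.6, 34.4]
tool_rot: [3.141, 0.0, 1.57]
force: [0.7, 0.2, 0.2]
width: 40.2
gripper_force: 60.3
```

move_arm:
  plan:
    - [[0,0,15],[0,0,0],0]
    - [[0,0,50],[0,0,0],0]
    - [[0,0,55],[0,0,0],0]
    - [[0,0,25],[0,0,0],0]
    - [[0,0,0],[0,0,0],0]

```text
clock: 4.45
eef_pos: [436.1, -218.0, 181.7]
tool_rot: [3.137, 0.001, 1.57]
force: [0.2, 0.0, -1.8]
width: 40.0
gripper_force: 61.0
```

```bash
python3 - <<'E'
from h import *
a=cams.get_image("scene");b=cams.get_image("top")
s=status.read_state();p=s["eef_pos"];print(p,s["width"],s["force"])
c=p.copy();c[2]-=10
u=proj("scene",c).astype(int);t=proj("top",c).astype(int)
f=lambda im,c:cv2.resize(im[c[1]-40:c[1]+40,c[0]-40:c[0]+40],(400,400),interpolation=cv2.INTER_CUBIC)
A,B=f(a,u),f(b,t)
for n,I,o in(("scene",A,u),("top",B,t)):
    for dz in(32,19,-8,-34):
        q=(proj(n,p+[0,0,dz])-o+40)*5
        cv2.circle(I,tuple(q.astype(int).tolist()),3,(0,0,255),-1)
print(u,t);cv2.imwrite("pics/g2.png",np.hstack([A,B]))
E
```

```text
[ 434.66491634 -216.99677917  179.22860503] 40.10218174615434 [ 0.13894099  0.00908587 -0.76535662]
[164 118] [371 223]
```

View pics/g2.png

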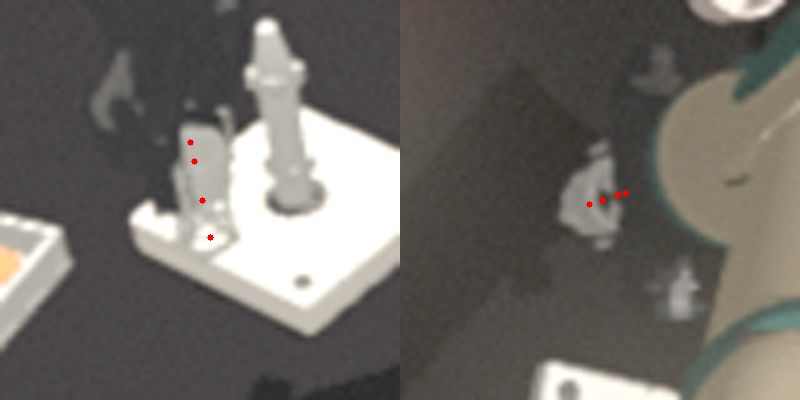

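In the scene crop, the head sits right of the projected tool axis, at (205,135) against the dot at (190,142). The top view also shows it about 20 px left of the axis. So the spring is held several mm off along y. I'll check the joints and pick a spot with a dark background for a precise measurement.

```bash
python3 - <<'E'
from h import *
print(status.read_state()["qpos"].round(2))
for P in((540,-180,180),(560,-220,180),(600,-150,180)): print(P,proj("scene",P),proj("top",P))
T=np.array(cams.camera_params("top")["pose"])
print(onz("top",363,222,211),onz("scene",164-40+41,118-40+27,211))
E
```

```text
[ 0.12  0.5   0.42  2.03 -0.32  0.67  0.74]
(540, -180, 180) [156.9 142.6] [356.3 184. ]
(560, -220, 180) [139.4 144. ] [370.6 176.5]
(600, -150, 180) [155.5 160.5] [344.  162.5]
[ 434.6 -183.5  211. ] [ 426.3 -212.8  211. ]
```

move_arm:
  plan:
    - [[17,6,0],[0,0,-10],0]
    - [[17,6,0],[0,0,-10],0]
    - [[17,6,0],[0,0,-10],0]
    - [[17,6,0],[0,0,-10],0]
    - [[17,6,0],[0,0,-10],0]
    - [[17,6,0],[0,0,-10],0]
    - [[0,0,0],[0,0,-9],0]
    - [[0,0,0],[0,0,0],0]
    - [[0,0,0],[0,0,0],0]

```text
clock: 5.68
eef_pos: [536.4, -181.6, 178.5]
tool_rot: [-3.141, 0.002, 0.368]
force: [-0.3, -0.5, -0.8]
width: 40.3
gripper_force: 60.9
```

```bash
cat > look.py <<'E'
from h import *
import sys
nm=sys.argv[1];h=float(sys.argv[2])
a=cams.get_image("scene");b=cams.get_image("top")
s=status.read_state();p=s["eef_pos"];print(p.round(1),s["tool_rot"].round(3),s["width"],s["qpos"].round(2))
c=p.copy();c[2]-=10
u=proj("scene",c).astype(int);t=proj("top",c).astype(int)
f=lambda im,c:cv2.resize(im[c[1]-40:c[1]+40,c[0]-40:c[0]+40],(400,400),interpolation=cv2.INTER_CUBIC)
A,B=f(a,u),f(b,t)
for n,I,o in(("scene",A,u),("top",B,t)):
    for dz in(32,19,-8,-34):
        q=(proj(n,p+[0,0,dz])-o+40)*5
        cv2.circle(I,tuple(q.astype(int).tolist()),2,(0,0,255),-1)
print("origin px",u-40,t-40);cv2.imwrite(f"pics/{nm}.png",np.hstack([A,B]))
cv2.imwrite(f"pics/{nm}_s.png",a);cv2.imwrite(f"pics/{nm}_t.png",b)
E
python3 look.py g3 0
```

```text
[ 536.8 -181.7  179.1] [-3.141  0.     0.367] 40.06853133204261 [-0.19  0.7   0.77  1.82 -0.61  0.88 -0.33]
origin px [117 104] [316 145]
```

View pics/g3.png

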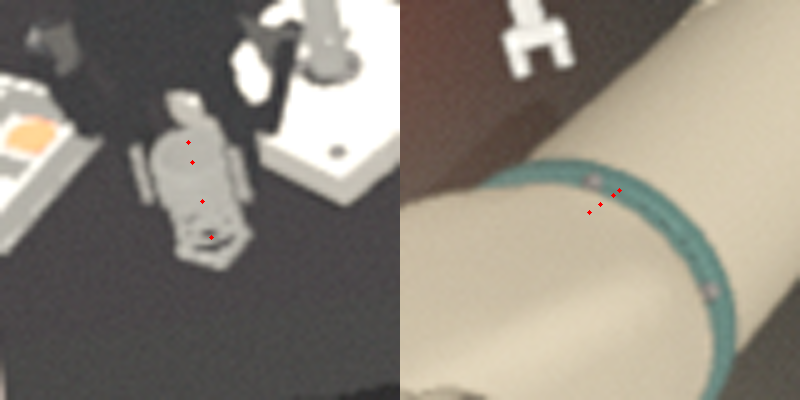

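```bash
python3 - <<'E'
from h import *
z=179-34.4
P=[onz("scene",117+x/5,104+y/5,z) for x,y in((177,254),(220,269),(253,236))]
print(P,(P[0]+P[2])/2)
for i in(0,1): d=P[i+1]-P[i];print(np.linalg.norm(d),np.degrees(np.arctan2(d[1],d[0])))
# head silhouette: bottom rim of head / gray column
g=cv2.cvtColor(cv2.imread("pics/g3_s.png"),6)
print(g[122:162:1,150:170])
E
```

```text
[array([ 553.3, -193.1,  144.6]), array([ 555.7, -166. ,  144.6]), array([ 527.3, -162. ,  144.6])] [ 540.3  -177.55  144.6 ]
27.20606550017845 84.9390385568725
28.680306832389455 171.9829069263447
[[107 135 154 157 138 126 102  69  65  64  66  64  67  60  82 183 252 255
  255 255]
 [140 179 202 206 208 219 182  90  64  67  68  65  64  61  66  97 189 252
  255 238]
 [127 179 197 204 226 247 217 124  68  66  66  65  62  65  64  69 122 182
  181 137]
 [111 175 194 193 198 208 197 145  75  67  64  67  65  63  67  67  72  84
   82  65]
 [ 86 157 189 194 193 194 192 158  98  70  67  66  63  66  67  67  66  66
   64  65]
 [ 74 116 169 192 195 194 193 178 156 127  88  65  64  66  67  66  67  66
   65  67]
 [ 67  75 125 162 182 189 192 192 192 178 130  73  63  67  68  66  68  65
   67  66]
 [ 76  92 103 132 164 182 188 187 191 189 157  93  68  65  67  69  62  64
   71  71]
 [123 148 157 172 184 185 183 184 185 185 171 123  70  66  67  69  68  73
  114 118]
 [170 182 183 186 185 183 182 181 183 184 184 150  91  65  67  65  64  76
  143 176]
 [184 182 180 184 182 181 182 181 182 183 183 161 11
[... 1798 characters left out ...]
  87  72
   74  71]
 [ 70  83 151 187 192 179 161 160 154 145 152 181 188 177 147  99  74  69
   71  71]
 [ 70  70 107 154 169 174 183 199 199 191 188 186 176 147 104  74  71  71
   74  72]
 [ 73  71  71  83  95 113 135 159 168 174 187 185 159 110  79  72  73  70
   73  74]
 [ 74  70  72  70  73  69  78  90 103 127 157 152 116  79  71  72  73  73
   74  73]
 [ 74  73  72  74  71  71  72  70  71  75  84  81  78  71  72  69  74  74
   72  71]
 [ 70  75  71  74  72  72  73  71  69  72  67  72  71  72  71  73  72  72
   76  75]
 [ 70  69  74  73  73  72  72  73  73  72  74  74  70  72  73  72  71  74
   71  71]
 [ 77  73  70  73  69  72  74  73  73  70  75  74  71  70  71  71  74  74
   69  73]]
```

The end square shows clearly, with bottom corners at (177,254), (220,269) and (253,236) in the crop and measured sides of 27–29 mm. Its centre is at (540.3,-177.5) with yaw about -6.5°, against the rod tip at (522.4,-37) in the same camera. The upper collar looks roughly parallel to the plate (-23°), so I'll move over the rod and turn -15°.

move_arm:
  plan:
    - [[-4,35,0],[0,0,-5],0]
    - [[-5,36,0],[0,0,-5],0]
    - [[-5,36,0],[0,0,-5],0]
    - [[-4,35,0],[0,0,0],0]
    - [[0,0,0],[0,0,0],0]
    - [[0,0,0],[0,0,0],0]

```text
clock: 6.52
eef_pos: [519.4, -40.2, 179.6]
tool_rot: [3.141, -0.001, 0.104]
force: [0.3, -0.9, -0.1]
width: 40.2
gripper_force: 61.0
```

```bash
python3 look.py g4 0
```

```text
[519.4 -41.  179.7] [ 3.141e+00 -1.000e-03  1.020e-01] 40.35852300870673 [-0.52  0.67  0.88  1.95 -0.69  0.85 -0.74]
origin px [169 112] [264 153]
```

View pics/g4.png

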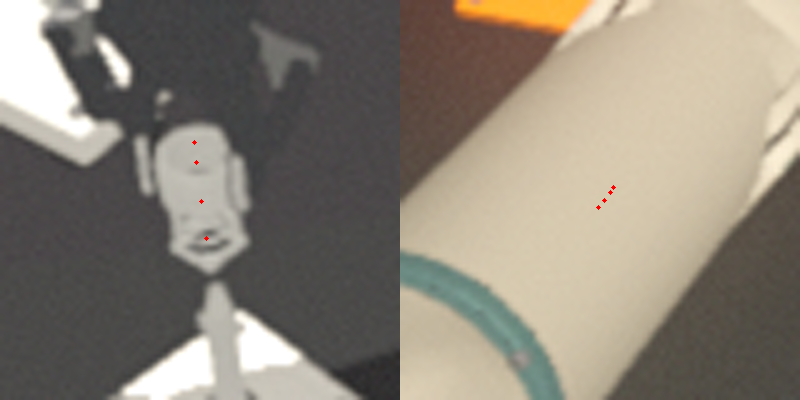

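The rod tip is at crop (217,286). The square end's corners are at (172,250), (210,273) and (248,240).

```bash
python3 - <<'E'
from h import *
z=179.7-34.4
P=[onz("scene",169+x/5,112+y/5,z) for x,y in((171,249),(210,274),(249,241))]
print(P,(P[0]+P[2])/2)
for i in(0,1): d=P[i+1]-P[i];print(np.linalg.norm(d),np.degrees(np.arctan2(d[1],d[0])))
print("tip",onz("scene",169+217/5,112+287/5,114))
E
```

```text
[array([532.4, -55.1, 145.3]), array([542.2, -28.4, 145.3]), array([513.2, -19.6, 145.3])] [522.8  -37.35 145.3 ]
28.44169474556679 69.84478291282835
30.30577502721222 163.11966983447616
tip [522.  -36.9 114. ]
```

Aligned within 1 mm, so I'm descending over the cone.

move_arm:
  plan:
    - [[0,0,-15],[0,0,0],0]
    - [[0,0,-15],[0,0,0],0]
    - [[0,0,-8],[0,0,0],0]
    - [[0,0,-5],[0,0,0],0]
    - [[0,0,-4],[0,0,0],0]
    - [[0,0,-4],[0,0,0],0]
    - [[0,0,0],[0,0,0],0]
    - [[0,0,0],[0,0,0],0]

```text
clock: 7.62
eef_pos: [519.5, -39.3, 128.6]
tool_rot: [-3.141, -0.001, 0.104]
force: [1.3, 0.9, -0.2]
width: 40.6
gripper_force: 61.1
```

move_arm:
  plan:
    - [[0,0,-4],[0,0,0],0]
    - [[0,0,-4],[0,0,0],0]
    - [[0,0,-4],[0,0,0],0]
    - [[0,0,0],[0,0,0],0]
    - [[0,0,0],[0,0,0],0]

```text
clock: 8.25
eef_pos: [519.4, -39.4, 116.5]
tool_rot: [-3.141, -0.0, 0.104]
force: [0.8, 2.3, 4.9]
width: 40.3
gripper_force: 61.6
```

```bash
cat > st.py <<'E'
from h import *
L=[]
for i in range(4): cams.get_image("scene"); L.append(status.read_state())
print(*[(k,np.mean([s[k] for s in L],0).round(2)) for k in("force","torque","eef_pos","tool_rot")],L[-1]["clock"])
E
python3 st.py
```

```text
('force', array([0.78, 2.72, 4.49])) ('torque', array([ 0.68, -0.16, -0.02])) ('eef_pos', array([519.44, -39.38, 116.53])) ('tool_rot', array([-3.14, -0.  ,  0.1 ])) 8.45
```

move_arm:
  plan:
    - [[0.3,1,0],[0,0,0],0]
    - [[0,0,0],[0,0,-4],0]
    - [[0,0,0],[0,0,0],0]

```text
clock: 8.82
eef_pos: [519.4, -39.1, 116.4]
tool_rot: [3.141, 0.0, 0.035]
force: [-0.8, -0.3, 4.7]
width: 40.3
gripper_force: 61.5
```

```bash
python3 st.py
```

```text
('force', array([0.13, 0.78, 4.46])) ('torque', array([ 0.13, -0.02, -0.01])) ('eef_pos', array([519.44, -39.03, 116.38])) ('tool_rot', array([3.14, 0.  , 0.04])) 9.025
```

move_arm:
  plan:
    - [[0,0.5,0],[0,0,-4],0]
    - [[0,0,0],[0,0,0],0]
    - [[0,0.3,0],[0,0,-4],0]
    - [[0,0,0],[0,0,0],0]
    - [[0,0.3,0],[0,0,-4],0]
    - [[0,0,0],[0,0,0],0]

```text
clock: 9.78
eef_pos: [519.7, -37.6, 116.4]
tool_rot: [3.141, -0.0, -0.173]
force: [-0.1, -0.6, 5.5]
width: 40.0
gripper_force: 61.5
```

```bash
python3 st.py
```

```text
('force', array([0.36, 0.29, 4.45])) ('torque', array([-0.01, -0.21,  0.  ])) ('eef_pos', array([519.72, -37.61, 116.42])) ('tool_rot', array([ 3.14, -0.  , -0.17])) 9.975
```

move_arm:
  plan:
    - [[0.1,0.3,0],[0,0,-4],0]
    - [[0,0,0],[0,0,0],0]
    - [[0.1,0.3,0],[0,0,-4],0]
    - [[0,0,0],[0,0,0],0]
    - [[0.1,0.3,0],[0,0,-4],0]
    - [[0,0,0],[0,0,0],0]
    - [[0.1,0.3,0],[0,0,-4],0]
    - [[0,0,0],[0,0,0],0]
    - [[0.1,0.3,0],[0,0,-4],0]
    - [[0,0,0],[0,0,0],0]

```text
clock: 11.22
eef_pos: [520.2, -36.3, 116.1]
tool_rot: [3.141, -0.001, -0.522]
force: [4.1, -2.5, -4.6]
width: 39.5
gripper_force: 61.1
```

```bash
python3 st.py
```

```text
('force', array([ 3.91, -2.59, -6.85])) ('torque', array([-0.76, -1.  , -0.  ])) ('eef_pos', array([520.18, -36.3 , 116.13])) ('tool_rot', array([ 3.14, -0.  , -0.52])) 11.425
```

move_arm:
  plan:
    - [[0.6,-0.4,0],[0,0,0],0]
    - [[0.6,-0.4,0],[0,0,0],0]
    - [[0,0,0],[0,0,0],0]

```text
clock: 11.8
eef_pos: [520.6, -36.5, 116.1]
tool_rot: [3.142, 0.001, -0.524]
force: [1.3, -1.9, -6.4]
width: 40.0
gripper_force: 61.3
```

```bash
python3 st.py
```

```text
('force', array([ 1.15, -1.87, -6.52])) ('torque', array([-0.46, -0.41,  0.01])) ('eef_pos', array([520.65, -36.48, 116.16])) ('tool_rot', array([ 3.14,  0.  , -0.52])) 12.0
```

move_arm:
  plan:
    - [[0.2,-0.4,-2],[0,0,0],0]
    - [[0,0,-2],[0,0,0],0]
    - [[0,0,0],[0,0,0],0]
    - [[0,0,0],[0,0,0],0]

```text
clock: 12.5
eef_pos: [521.3, -36.9, 112.4]
tool_rot: [-3.141, 0.0, -0.524]
force: [-0.5, -0.1, -0.7]
width: 40.2
gripper_force: 61.8
```

```bash
python3 st.py
```

```text
('force', array([ 0.13,  0.15, -1.05])) ('torque', array([ 0.03, -0.02, -0.01])) ('eef_pos', array([521.39, -37.08, 112.41])) ('tool_rot', array([-3.14,  0.  , -0.52])) 12.7
```

It slipped past the upper collar, with lateral forces near 0 and only the weight left. Going on to the lower collar.

move_arm:
  plan:
    - [[0,0,-6],[0,0,0],0]
    - [[0,0,-8],[0,0,0],0]
    - [[0,0,-8],[0,0,0],0]
    - [[0,0,-8],[0,0,0],0]
    - [[0,0,-6],[0,0,0],0]
    - [[0,0,-4],[0,0,0],0]
    - [[0,0,-4],[0,0,0],0]
    - [[0,0,0],[0,0,0],0]

```text
clock: 13.7
eef_pos: [521.2, -37.1, 68.0]
tool_rot: [3.141, 0.001, -0.524]
force: [0.0, 0.1, -2.3]
width: 40.0
gripper_force: 61.8
```

```bash
python3 st.py
```

```text
('force', array([-0.01, -0.56, -3.31])) ('torque', array([-0.11,  0.04, -0.02])) ('eef_pos', array([521.25, -37.09,  68.18])) ('tool_rot', array([ 3.14,  0.  , -0.52])) 13.9
```

move_arm:
  plan:
    - [[0,0,-2],[0,0,0],0]
    - [[0,0,-2],[0,0,0],0]
    - [[0,0,0],[0,0,0],0]
    - [[0,0,0],[0,0,0],0]

```text
clock: 14.4
eef_pos: [521.5, -37.2, 64.4]
tool_rot: [-3.141, -0.0, -0.524]
force: [1.1, 0.3, -1.2]
width: 40.1
gripper_force: 61.8
```

```bash
python3 st.py; python3 look.py g5 0; python3 - <<'E'
from h import *
a=cv2.imread("pics/g5_s.png");c=proj("scene",(521,-37,70)).astype(int)
cv2.imwrite("pics/g5c.png",cv2.resize(a[c[1]-30:c[1]+40,c[0]-35:c[0]+35],(560,560),interpolation=cv2.INTER_CUBIC))
E
```

```text
('force', array([-0.09,  0.19, -1.19])) ('torque', array([-0.03,  0.02, -0.01])) ('eef_pos', array([521.5 , -37.18,  64.42])) ('tool_rot', array([-1.57, -0.  , -0.52])) 14.6
[521.5 -37.2  64.4] [-3.142 -0.    -0.524] 40.075914680237155 [-0.48  0.88  0.83  2.02 -1.03  0.73 -1.09]
origin px [174 144] [258 158]
```

View pics/g5c.png

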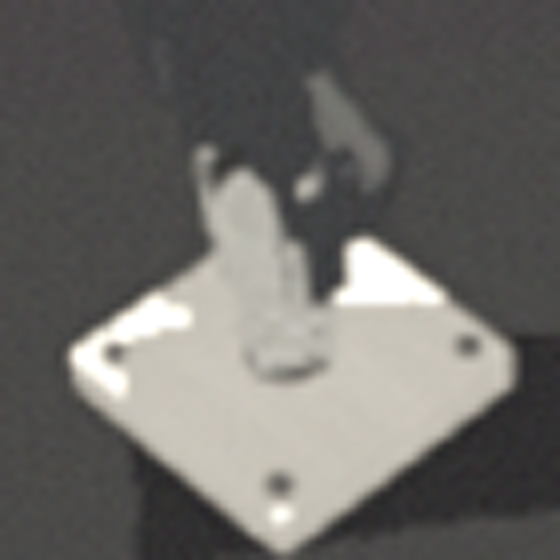

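The square end, around (285,350) in the crop, now sits just above the plate with only its weight on the tool. It has slipped past the lower collar as well, so I'm lowering it to the plate.

move_arm:
  plan:
    - [[0,0,-4],[0,0,0],0]
    - [[0,0,-4],[0,0,0],0]
    - [[0,0,-3],[0,0,0],0]
    - [[0,0,-3],[0,0,0],0]
    - [[0,0,0],[0,0,0],0]
    - [[0,0,0],[0,0,0],0]

```text
clock: 15.45
eef_pos: [521.5, -37.1, 50.5]
tool_rot: [-3.141, -0.0, -0.524]
force: [-0.6, 1.0, 1.9]
width: 40.0
gripper_force: 62.1
```

```bash
python3 st.py
```

```text
('force', array([0.2 , 1.11, 2.06])) ('torque', array([ 0.17,  0.01, -0.01])) ('eef_pos', array([521.51, -37.11,  50.48])) ('tool_rot', array([-3.14, -0.  , -0.52])) 15.65
```

The contact force matches the square end sitting on the plate, with the same excess as at the first snag. I'll relax the spring, release it and rise.

move_arm:
  plan:
    - [[0,0,2],[0,0,0],0]
    - [[0,0,1],[0,0,0],0]
    - [[0,0,0],[0,0,0],1]
    - [[0,0,0],[0,0,0],1]
    - [[0,0,0],[0,0,0],1]
    - [[0,0,0],[0,0,0],1]
    - [[0,0,20],[0,0,0],1]
    - [[0,0,50],[0,0,0],1]
    - [[0,0,60],[0,0,0],1]

```text
clock: 16.77
eef_pos: [520.6, -37.1, 184.1]
tool_rot: [3.14, 0.002, -0.525]
force: [1.2, -0.1, 0.1]
width: 85.4
gripper_force: 0.0
```

move_arm:
  plan:
    - [[-12,48,0],[0,0,10],1]
    - [[-12,52,0],[0,0,10],1]
    - [[-13,52,0],[0,0,10],1]
    - [[-13,52,0],[0,0,10],1]
    - [[-13,48,0],[0,0,10],1]
    - [[0,0,-20],[0,0,0],1]
    - [[0,0,0],[0,0,0],1]

```text
clock: 17.65
eef_pos: [457.3, 214.9, 162.6]
tool_rot: [3.141, 0.002, 0.349]
force: [-0.8, 0.2, -0.1]
width: 85.5
gripper_force: 0.0
```

```bash
python3 - <<'E'
from h import *
a=cams.get_image("scene");s=status.read_state();print(s["eef_pos"],s["tool_rot"],s["qpos"].round(2))
c=np.array([215,180]);d=np.array([309,202])
f=lambda c:cv2.resize(a[c[1]-30:c[1]+30,c[0]-30:c[0]+30],(400,400),interpolation=cv2.INTER_CUBIC)
cv2.imwrite("pics/g6.png",np.hstack([f(c),f(d)]))
print(proj("scene",(521.7,-37,20)),proj("scene",(521.7,-37,86)),proj("scene",(458,215,30)))
# carrier from first pictures: ring bore centroid (dark hole) at z=30
for n,box in(("scene",(298,190,322,214)),("top",(203,211,227,235))):
    im=cv2.imread(f"pics/{n}0.png");u0,v0,u1,v1=box;g=cv2.cvtColor(im,6)[v0:v1,u0:u1]
    print(n);print(g[::1,::1])
E
```

```text
[458.15812803 214.17943612 163.266396  ] [3.14091702e+00 1.01257344e-03 3.47432691e-01] [-1.01  0.66  0.8   2.   -0.67  0.77 -1.03]
[215.5 193.2] [213.4 176.7] [309.3 197.9]
scene
[[ 76  73  74  72  72  80 107 150 168 172 189 186 170 153 122 105  83  73
   71  72  72  73  73  75]
 [ 75  72  70  81 121 165 216 245 252 252 254 254 252 245 238 219 177 122
   85  67  73  74  71  74]
 [ 72  70  85 153 221 250 255 255 255 255 255 255 255 255 255 255 254 223
  168 100  72  69  74  73]
 [ 70  88 159 233 255 255 255 255 255 255 255 255 255 255 255 255 255 255
  251 197 114  73  71  74]
 [ 78 160 235 255 255 255 255 255 255 255 255 255 255 255 255 255 255 255
  255 254 180  89  71  70]
 [118 237 255 255 255 255 255 255 254 236 216 219 231 251 255 255 255 255
  255 255 232 146  73  71]
 [148 255 255 255 255 255 255 232 201 194 192 192 195 200 217 246 255 255
  255 255 255 210 102  69]
 [164 255 255 255 255 255 249 196 189 192 192 192 191 189 190 212 255 255
  255 255 255 248 145  76]
 [176 255 255 255 255 255 246 195 188 193 193 193 193 190 187 194 252 255
  255 255 255 254 176  85]
 [178 255 2
[... 3233 characters left out ...]
72  65  87 173 246 255 255 255 255 255 255 255 255 255 255 255 255
  255 245 181 103  72  73]
 [ 68  72  69  69  94 190 250 255 255 255 255 255 255 255 255 255 255 255
  252 204 130  81  74  75]
 [ 70  72  69  68  66 103 188 246 255 255 255 255 255 255 255 255 255 238
  189 135  91  70  71  73]
 [ 73  70  66  70  70  68  91 150 206 250 255 255 255 255 255 242 200 149
  100  76  66  71  70  75]
 [ 70  71  69  69  69  72  69  74  95 133 166 183 191 181 173 149 116  86
   73  68  71  71  73  73]
 [ 69  75  69  73  70  71  68  69  68  62  75  84  84  80  78  75  72  71
   69  69  72  73  71  75]
 [ 71  72  69  71  71  70  74  72  72  69  68  68  66  65  73  73  71  72
   72  71  71  72  76  73]]
```

View pics/g6.png

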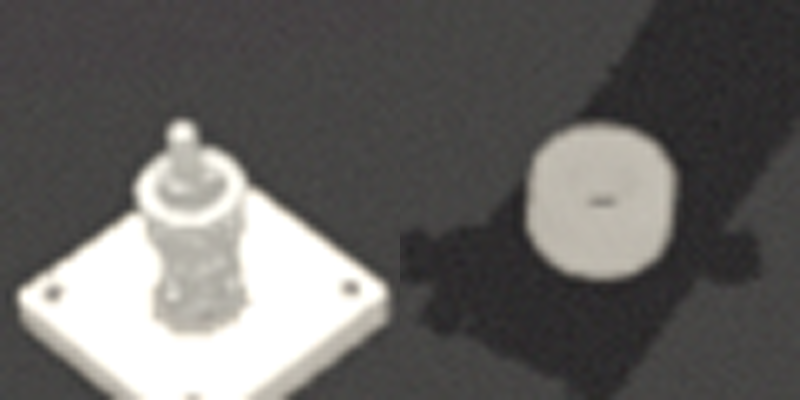

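The spring stands home and upright on the plate: its square base is at about (200,310) in the left crop, its head at (192,187), and the rod tip sticks out at (181,135). The carrier stands at (600,200) in the right crop, which gives (459,215). Now I'll grasp the carrier.

move_arm:
  plan:
    - [[1,1,-40],[0,0,0],1]
    - [[0,0,-50],[0,0,0],1]
    - [[0,0,-40],[0,0,0],1]
    - [[0,0,-20],[0,0,0],1]
    - [[0,0,-8],[0,0,0],1]
    - [[0,0,0],[0,0,0],1]

```text
clock: 18.45
eef_pos: [460.2, 215.2, 5.8]
tool_rot: [3.141, -0.001, 0.347]
force: [0.5, 0.5, -0.1]
width: 85.6
gripper_force: 0.0
```

move_arm:
  plan:
    - [[0,0,0],[0,0,0],0]
    - [[0,0,0],[0,0,0],0]
    - [[0,0,0],[0,0,0],0]
    - [[0,0,0],[0,0,0],0]
    - [[0,0,0],[0,0,0],0]

```text
clock: 19.08
eef_pos: [460.1, 216.1, 7.0]
tool_rot: [-3.141, -0.002, 0.348]
force: [-1.7, -0.9, 9.9]
width: 56.4
gripper_force: 61.7
```

move_arm:
  plan:
    - [[0,0,20],[0,0,0],0]
    - [[0,0,55],[0,0,0],0]
    - [[0,0,60],[0,0,0],0]
    - [[0,0,20],[0,0,0],0]
    - [[12,-48,0],[0,0,0],0]
    - [[12,-52,0],[0,0,0],0]
    - [[13,-52,0],[0,0,0],0]
    - [[12,-52,0],[0,0,0],0]
    - [[12,-48,0],[0,0,0],0]
    - [[0,0,0],[0,0,0],0]

```text
clock: 20.32
eef_pos: [521.1, -41.5, 161.6]
tool_rot: [3.138, -0.002, 0.341]
force: [-0.1, -0.0, -1.7]
width: 56.6
gripper_force: 64.6
```

```bash
python3 st.py; python3 - <<'E'
from h import *
a=cams.get_image("scene");cv2.imwrite("pics/g7_s.png",a)
s=status.read_state();p=s["eef_pos"];z=p[2]-6
c=proj("scene",(522,-37,z+15)).astype(int);print(c,p,proj("scene",(522,-37,z)),proj("scene",(522,-37,z+30)))
I=cv2.resize(a[c[1]-30:c[1]+40,c[0]-35:c[0]+35],(560,560),interpolation=cv2.INTER_CUBIC)
th=np.linspace(0,2*np.pi,40)
for zz in(z,z+30):
    for t in th:
        q=(proj("scene",(522+29*np.cos(t),-37+29*np.sin(t),zz))-c+[35,30])*8
        cv2.circle(I,tuple(q.astype(int).tolist()),1,(0,0,255),-1)
cv2.imwrite("pics/g7.png",I)
E
```

```text
('force', array([-0.76,  0.55, -1.49])) ('torque', array([ 0.05,  0.01, -0.03])) ('eef_pos', array([520.12, -36.05, 160.57])) ('tool_rot', array([-1.57, -0.  ,  0.35])) 20.525
[210 154] [520.10033443 -34.37657954 160.28285792] [211.  158.3] [209.8 149.7]
```

View pics/g7.png

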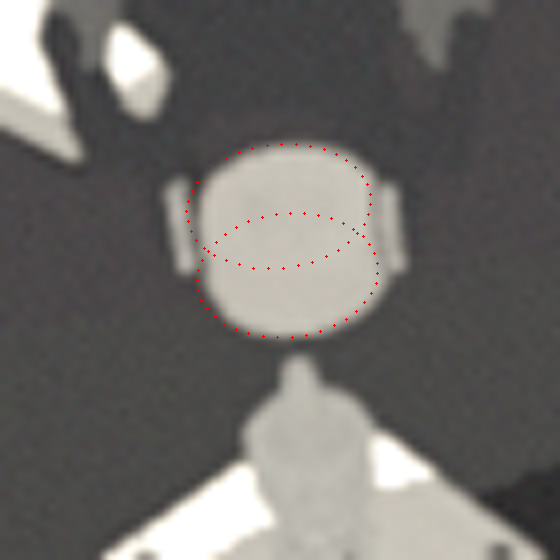

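The carrier appears about 1 px (2.4 mm) right of the rod-centred outline, and level. I'm correcting that and lowering.

move_arm:
  plan:
    - [[1,-2,-10],[0,0,0],0]
    - [[0,0,-20],[0,0,0],0]
    - [[0,0,-15],[0,0,0],0]
    - [[0,0,-12],[0,0,0],0]
    - [[0,0,-8],[0,0,0],0]
    - [[0,0,-4],[0,0,0],0]
    - [[0,0,0],[0,0,0],0]
    - [[0,0,0],[0,0,0],0]

```text
clock: 21.58
eef_pos: [522.0, -38.1, 91.7]
tool_rot: [3.141, -0.001, 0.349]
force: [1.4, 0.1, -2.5]
width: 56.9
gripper_force: 64.7
```

```bash
python3 st.py
```

```text
('force', array([ 2.55,  0.86, -2.05])) ('torque', array([ 0.14, -0.54,  0.01])) ('eef_pos', array([521.96, -38.1 ,  91.66])) ('tool_rot', array([ 3.14, -0.  ,  0.35])) 21.775
```

move_arm:
  plan:
    - [[2,0.7,0],[0,0,0],0]
    - [[0,0,-3],[0,0,0],0]
    - [[0,0,-3],[0,0,0],0]
    - [[0,0,0],[0,0,0],0]

```text
clock: 22.28
eef_pos: [523.1, -37.5, 85.2]
tool_rot: [-3.141, 0.0, 0.348]
force: [-0.6, 0.4, 0.7]
width: 56.5
gripper_force: 64.9
```

```bash
python3 st.py
```

```text
('force', array([-0.75,  0.21,  1.37])) ('torque', array([0.04, 0.1 , 0.02])) ('eef_pos', array([523.17, -37.49,  85.34])) ('tool_rot', array([-3.14,  0.  ,  0.35])) 22.475
```

move_arm:
  plan:
    - [[0,0,2],[0,0,0],0]
    - [[0,0,1],[0,0,0],0]
    - [[0,0,0],[0,0,0],0]
    - [[0,0,0],[0,0,0],1]
    - [[0,0,0],[0,0,0],1]
    - [[0,0,0],[0,0,0],1]
    - [[0,0,0],[0,0,0],1]
    - [[0,0,15],[0,0,0],1]
    - [[0,0,50],[0,0,0],1]
    - [[0,0,50],[0,0,0],1]

```text
clock: 23.72
eef_pos: [523.1, -37.8, 205.4]
tool_rot: [3.141, 0.001, 0.348]
force: [1.9, 0.7, 0.1]
width: 85.9
gripper_force: 0.0
```

move_arm:
  plan:
    - [[-10,40,20],[0,0,0],1]
    - [[-10,50,0],[0,0,0],1]
    - [[-10,50,0],[0,0,0],1]
    - [[0,0,0],[0,0,0],1]
    - [[0,0,0],[0,0,0],1]

```text
clock: 24.35
eef_pos: [493.6, 101.9, 224.1]
tool_rot: [3.141, -0.001, 0.348]
force: [0.1, -0.8, -1.0]
width: 85.4
gripper_force: 0.0
```

```bash
python3 - <<'E'
from h import *
a=cams.get_image("scene");b=cams.get_image("top")
c=proj("scene",(522,-37,80)).astype(int);d=proj("top",(522,-37,80)).astype(int)
f=lambda a,c:cv2.resize(a[c[1]-30:c[1]+30,c[0]-30:c[0]+30],(400,400),interpolation=cv2.INTER_CUBIC)
A=f(a,c)
for zz in(82,112):
    for t in np.linspace(0,2*np.pi,40):
        q=(proj("scene",(522+29*np.cos(t),-37+29*np.sin(t),zz))-c+30)*400/60
        cv2.circle(A,tuple(q.astype(int).tolist()),1,(0,0,255),-1)
cv2.imwrite("pics/end.png",np.hstack([A,f(b,d)]))
E
```

```text
(no output)
```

View pics/end.png

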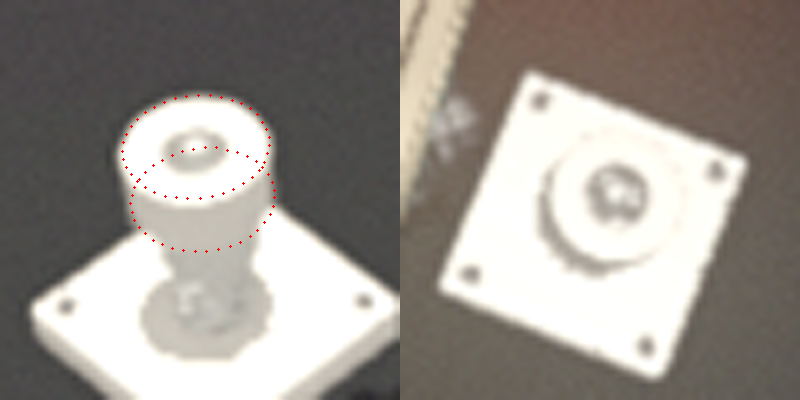

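The carrier sits level on the spring, with its top ellipse at (195,150) matching the outline expected for 112 mm, and the rod shows in its bore. Handing in.

```bash
python3 -c "
from cell import ctrl; print(ctrl.finish_job())"
```

```text
the job is handed in; nothing more can be done
None
```

The spring is home on the plate, the carrier ring sits level on top of it, and the job was handed in at about 24 s; readings while pressing stayed below about 6 N, and nothing else on the bench was handled.

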